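# Square a binding plate into the jig corner with the hammer

### The arm

A 6-joint arm with a two-finger parallel gripper is mounted at the origin on the work surface. World frame = base frame: x ahead of the robot, y to its left, z up, the work surface at z = 0. Lengths are in m, angles in degrees, forces in N, time in s.
With the tool pointing down it reaches from about 0.35 to 0.875 m from the base axis. Payload 4.2 kg.
Tool frame: the origin (TCP) lies on the centre line of the jaws, within the pads' length; the fingertips stand 11 mm ahead of it and the grasp point (between the pads) lies 8 mm behind it; z points along the fingers, y is the line along which they close (so a half turn about z gives the same grasp; the last joint's range is limited). The gripper opens to 87 mm and grips with 3 to 60 N. Pads are 19 mm wide; open, the fingers measure 117 mm over their backs; the gripper's body (75 mm by 190 mm) begins 51 mm behind the grasp point.
Start: joints at [79.618, 22.042, 0.453, 0, -68.411, -14.817], TCP at [0.266, 0.566, 0.234] pointing down, gripper open.
Joint ranges: [-179.83, 179.83], [-69.29, 118.12], [-61.27, 80.66], [-181.25, 117.63], [-171.15, -9.14], [-177.46, 177.46]. Speed limits (degrees/s): [159.86, 159.86, 180, 180, 180, 180].

### API

Orientations are given as a 3x3 rotation matrix whose columns are the frame's x, y, z axes.
In Python, from station import r gives the robot as it stands.
- The arm moves only by the tool servo_tool, never from a script. Its argument "commands" is a list that holds one entry, the list of rows, each a list of 7 numbers: the closure, from 0 (fully open) to 1 (shut), then the shift along the tool's x, y, z in mm, then the turn, a rotation vector about the tool's x, y, z in rad. In form: [[[claw, x, y, z, ax, ay, az], ...]]. A call has exactly 5 rows; each row is the pose to reach, as a shift and turn from the pose commanded when the call began, along the tool's axes at that moment; what a row does not reach only later rows make up. A row lasts 1/10 s, in which the tool goes at most 50 mm and 8.59 degrees, less where a joint would pass 70% of its speed; a pose out of reach is approached as far as the arm can. A call with a gripper value outside its range is refused whole. The fingers move at their own pace and stop on an object; the grip force is fixed at half the most. Time passes only in rows, so rows that repeat a pose let the fingers close, or fill a call up. It gives the time, the measured TCP pose, the force, the opening and the grip force at its end, in the units of the state.
- r.sense(): the state, without advancing time (a new reading comes with each control period).
- r.capture(name): name is "scene" or "top"; returns a dict with "pixels" (384x512x3 uint8, red, green, blue), "camera_matrix" (3x3 intrinsics, pixels), "R" (3x3) and "t" (3): a world point X has camera coordinates R X + t. Camera axes: x right, y down, z forward; pixel columns grow to the right and rows downward; lengths in m; the calibration is good to about 2 mm. A picture is of the moment at which its call begins. There is no depth.
- r.finish_job(): hands the job in; it is judged then, once.
The state is a dict: "time_s": time; "joints": joint angles; "joint_velocities": joint speeds; "effort": joint torques, N m; "tcp_pos": TCP position; "ee_rot": TCP orientation; "wrist_force": force on the tool from outside, world axes, zero at the start; "moment": the same for the moment, N m; "gripper_width": opening from 0.0 (shut) to 1.0 (fully open); "gripper_force": force on a finger pad.
Only numpy, scipy, OpenCV 4.12 (cv2) and the standard library are available. Lean on these libraries where they do the work, as an engineer would, in place of code of your own. Each camera call takes 0.05 s, during which the arm holds its last target. There are 200 camera calls.

### The job

Pick up the black hammer from its cork mat and, with its head, nudge the flat binding plate across the jig (without striking it) until the plate sits flat in the square corner with one edge flush against each of the two fences. Only the hammer may touch the plate: keep the gripper off it. Then lay the hammer down flat on its mat again, let go, and leave everything else on the bench where it is.

Things in the scene. Friction and masses are not known exactly. Their poses are not given: they have to be found in the camera images.
- jig: fixed drilling jig: plywood base 162 (x) x 212 (y) x 10 mm thick, with two square steel fences 12 mm wide standing 14 mm above the base top (24 mm above the bench). One fence runs along its far (+x) edge, the other along its left (+y) edge; the near (-x) and right (-y) edges are open. Origin: centre of the underside, on the bench. Its yaw varies
- corner (a point): the inner square corner of the jig, at base-top height (10 mm above the bench): the meeting point of the inner faces of the two fences. Axes as the jig's: the far fence face is the plane x = 0, the left fence face the plane y = 0; the free base lies at negative x (150 mm) and negative y (200 mm)
- plate: loose flat dark anodised aluminium binding plate 65 (x) x 110 (y) x 8 mm thick with four small screw holes, about 0.16 kg, lying flat on the jig base, a little askew (within 0.25 rad of the jig) and 10 to 60 mm away from each fence. Origin: centre of the underside. In the corner its centre is 32.5 mm in -x and 55 mm in -y from corner, its axes parallel to the jig's
- hammer: loose black soft-faced hammer, 220 mm long, 0.35 kg, lying flat on the mat, head towards its +x. Handle: flat-sided bar along x, 24 mm wide (y), z 3 to 25 mm, from x = -120 to +51 mm; butt cap 28 mm high at its end. Origin: under the handle at the place to grip, level with the underside; centre of mass about 13 mm in front (+x) of it
- hammer_head (a point): centre of the square head, 65 mm in +x from the hammer's origin and 14 mm above its underside. The head measures 28 (x) x 72 (y, over the two rubber tips) x 28 mm high: flat front at +14 mm in x, tip faces (26 mm square) at +/-36 mm in y
- hammer_butt (a point): centre of the butt cap at the end of the handle, 14 mm above the underside
- mat: fixed brown cork mat 300 (x) x 170 (y) x 4 mm thick on the bench, left or right of the jig, on which the hammer lies. Origin: centre of the underside, on the bench
- tray: bystander, fixed: grey open parts tray 240 x 150 x 35 mm high on the other side of the jig from the mat. Origin: centre of the underside
- heel_piece: bystander: red plastic binding heel piece 75 x 50 x 45 mm, loose in the tray. Origin: centre of the underside
- spacer_a: bystander: loose blue anodised ring spacer, 28 mm diameter, 18 mm high, on the bench just beyond the far fence. Origin: centre of the underside
- spacer_b: bystander: a second spacer, the same
- gauge: bystander: chrome sole-length gauge, a flat bar 260 mm long with two jaws, up to 28 mm high, on the bench beyond the spacers
- screwdriver: bystander: screwdriver lying on the bench, far left
- glue: bystander: small bottle, 48 mm diameter, 110 mm high, standing far right
Things that resemble listed ones, but are neither listed nor needed, are in the scene too. Several things have the shape of the plate; the one meant has the colours described above.

How it is judged:
By the outcome, as a careful person would: the job done as asked, in the order asked, and still so for the second after the job is handed in, with the robot touching nothing.
It also fails if it takes over 72 s, if anything falls off the work surface, if the arm or the gripper's body presses on something with over 40 N, if the wrist force passes 120 N, or if a joint passes its speed limit or range.

## Working session

There is one attempt and no reset: what is moved stays moved. The work goes in short steps, Python scripts to look and compute and a tool call to move; the robot and the scene stay as the last step left them, time stands still between calls to the robot, and variables do not carry over. Pictures are saved under pics/ and viewed, at most 10 in all, crops included, and the job is handed in when it is done.

Besides the shell and the picture viewer there is one more tool, called by a JSON object that holds its "op" and its "data", one argument or row to a line. servo_tool: Moves the arm, as the interface text tells. Its arguments: {"type":"object","properties":{"commands":{"type":"array","items":{"type":"array","items":{"type":"array","items":{"type":"number"}}}}},"required":["commands"]}

```bash
mkdir -p pics && ls && cat > h.py <<'E'
import numpy as np, cv2
from station import r
def shot(n,f=None):
    c=r.capture(n)
    if f: cv2.imwrite('pics/'+f,cv2.cvtColor(c['pixels'],cv2.COLOR_RGB2BGR))
    return c
def ray(c,u,v,z):
    K,R,t=[np.array(c[k]) for k in('camera_matrix','R','t')]
    d=R.T@np.linalg.inv(K)@np.array([u,v,1.]); o=-R.T@t
    return o+d*(z-o[2])/d[2]
def proj(c,X):
    K,R,t=[np.array(c[k]) for k in('camera_matrix','R','t')]
    p=K@(R@np.array(X)+t); return p[:2]/p[2]
E
python3 - <<'E'
from h import *
for n in('top','scene'):
    c=shot(n,n+'0.png'); print(n,np.round(-np.array(c['R']).T@np.array(c['t']),3),np.round(c['camera_matrix'],1).tolist(),np.round(c['R'],2).tolist())
s=r.sense();print(s['time_s'],s['tcp_pos'],np.round(s['ee_rot'],3).tolist())
E
```

```text
pics
top [ 0.405 -0.036  1.331] [[451.1, 0.0, 249.1], [0.0, 451.1, 191.3], [0.0, 0.0, 1.0]] [[0.01, -1.0, 0.0], [-0.99, -0.01, -0.12], [0.12, -0.0, -0.99]]
scene [1.484 0.167 0.658] [[377.1, 0.0, 262.0], [0.0, 377.1, 188.8], [0.0, 0.0, 1.0]] [[-0.18, 0.98, -0.02], [0.56, 0.09, -0.83], [-0.81, -0.16, -0.56]]
0.1 [0.26588418 0.56505936 0.23257441] [[0.905, -0.426, -0.001], [-0.426, -0.905, -0.002], [0.0, 0.002, -1.0]]
```

View pics/top0.png

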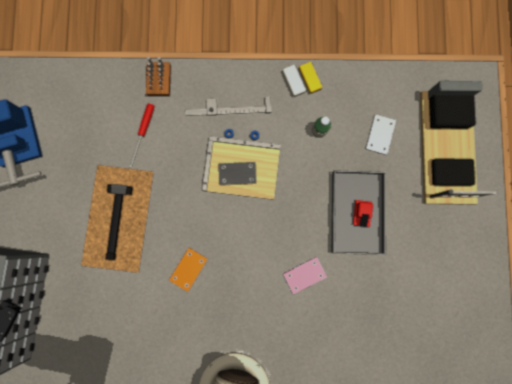

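View pics/scene0.png

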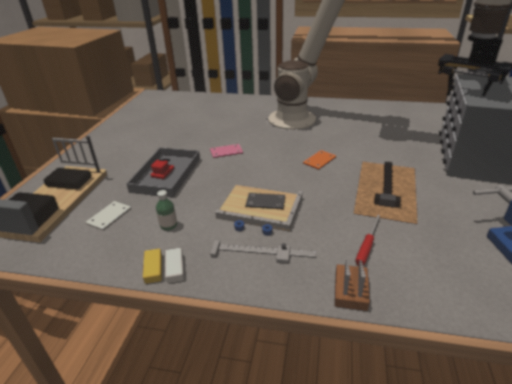

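Top view: the black hammer lies on the cork mat, with its head at (119,189) and butt at (112,258). The dark plate is on the jig at (238,174). Plate lookalikes are orange (188,269), pink (305,275) and white (381,133). Hammer lookalikes are the black blocks on the rack at (452,108) and (452,172), and the screwdriver at (146,120). By the description I choose the dark plate on the jig and the hammer on the mat. A close crop and measurements come next.

```bash
cat >> h.py <<'E'
def big(mask):
    cs,_=cv2.findContours(mask.astype(np.uint8),cv2.RETR_EXTERNAL,cv2.CHAIN_APPROX_NONE)
    return max(cs,key=cv2.contourArea)
def rect(c,cnt,z):
    w=np.array([ray(c,u,v,z)[:2] for u,v in cnt[:,0,:]])
    (cx,cy),(a,b),th=cv2.minAreaRect((w*1000).astype(np.float32))
    if a<b: a,b,th=b,a,th+90
    return np.round([cx,cy,a,b,(th+90)%180-90],1)   # mm, long side, short side, angle of long side
E
python3 - <<'E'
from h import *
c=shot('top'); p=c['pixels']; hsv=cv2.cvtColor(p,cv2.COLOR_RGB2HSV); H,S,V=[hsv[...,i].astype(int) for i in range(3)]
def win(m,u0,u1,v0,v1):
    o=np.zeros_like(m); o[v0:v1,u0:u1]=m[v0:v1,u0:u1]; return o
ham=big(win(V<60,85,150,170,270)); mat=big(win((S>60)&(V>60)|(V<60),75,160,160,278))
plate=big(win((V<110)&(S<60),212,272,152,195)); 
jig=big(win((S>60)&(H>10)&(H<35)&(V>120),198,288,130,203))
print('ham',rect(c,ham,.03)); print('mat',rect(c,mat,.004)); print('plate',rect(c,plate,.018)); print('base',rect(c,jig,.01))
for z,nm,k in((.018,'plate',plate),(.01,'base',jig),(.03,'ham',ham)):
    q=cv2.boxPoints(cv2.minAreaRect(k)); print(nm,[np.round(ray(c,u,v,z)[:2],3).tolist() for u,v in q],q.round().tolist())
im=cv2.cvtColor(p,cv2.COLOR_RGB2BGR)
A=cv2.resize(im[120:220,190:290],(400,400),interpolation=cv2.INTER_CUBIC)
B=cv2.resize(im[160:280,70:170],(333,400),interpolation=cv2.INTER_CUBIC)
cv2.imwrite('pics/crop1.png',np.hstack([A,B]))
E
```

```text
ham [453.3 349.8 190.1  26.3  -4.8]
mat [478.6 349.5 302.8 173.4  -6.3]
plate [611.9  -1.2 106.1  59.6 -89.5]
base [622.7 -18.8 202.7 154.2  83.5]
plate [[0.641, 0.052], [0.642, -0.054], [0.583, -0.055], [0.582, 0.051]] [[219.0, 163.0], [255.0, 163.0], [255.0, 183.0], [219.0, 183.0]]
base [[0.558, 0.09], [0.711, 0.075], [0.688, -0.129], [0.535, -0.111]] [[206.0, 191.0], [212.0, 140.0], [280.0, 149.0], [274.0, 200.0]]
ham [[0.36, 0.371], [0.549, 0.355], [0.546, 0.329], [0.357, 0.345]] [[105.0, 259.0], [114.0, 193.0], [123.0, 194.0], [115.0, 260.0]]
```

View pics/crop1.png

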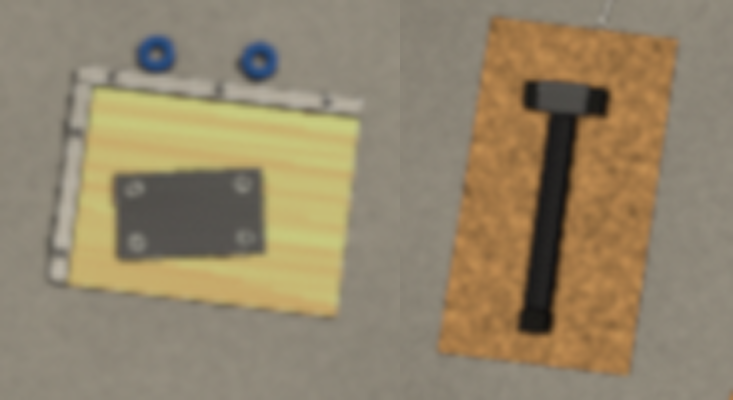

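The crop confirms the choice. The dark plate with four holes is on the jig, turned about +9° relative to it, and the inner corner is at pixel (213,142). The black hammer is on the cork mat. Next I need the hammer's axis and the relative geometry.

```bash
python3 - <<'E'
from h import *
c=shot('top'); g=cv2.cvtColor(c['pixels'],cv2.COLOR_RGB2GRAY).astype(float)
# handle's left edge (top edge, z=.029): half-level crossing per row
L=[];Rr=[]
for v in range(202,248):
    row=cv2.resize(g[v:v+1,95:135],None,fx=8,fy=1,interpolation=cv2.INTER_LINEAR)[0]
    d=np.where(row<65)[0]
    L.append(ray(c,95+(d[0]+.5)/8-.5,v,.029)[:2]); Rr.append(ray(c,95+(d[-1]+.5)/8-.5,v,.029)[:2])
L,Rr=np.array(L),np.array(Rr)
for n,e in(('L',L),('R',Rr)):
    k=np.polyfit(e[:,0],e[:,1],1); print(n,'yaw',np.degrees(np.arctan(k[0])),'y at x=.45',np.polyval(k,.45))
# head & butt extents along the hammer centre column
hd=g[175:205,116:124].mean(1); print(np.round(hd).tolist())
bt=g[245:268,108:115].mean(1); print(np.round(bt).tolist())
for u,v,z in((120.1,184.3,.032),(118.5,194.8,.032),(111,259.5,.018)): print(np.round(ray(c,u,v,z),4))
E
```

```text
L yaw -5.401592917565524 y at x=.45 0.3620023919650593
R yaw -5.192812946956028 y at x=.45 0.3371736241507142
[126.0, 127.0, 128.0, 131.0, 133.0, 132.0, 135.0, 138.0, 127.0, 101.0, 83.0, 78.0, 77.0, 76.0, 76.0, 76.0, 76.0, 73.0, 61.0, 39.0, 32.0, 35.0, 37.0, 38.0, 39.0, 39.0, 40.0, 44.0, 47.0, 47.0]
[33.0, 33.0, 32.0, 31.0, 31.0, 31.0, 29.0, 24.0, 22.0, 24.0, 24.0, 24.0, 25.0, 28.0, 48.0, 88.0, 122.0, 128.0, 127.0, 127.0, 128.0, 128.0, 125.0]
[0.5736 0.3372 0.032 ]
[0.5429 0.3406 0.032 ]
[0.357  0.3584 0.018 ]
```

{"op": "servo_tool", "data": {
  "commands": [
    [[0, 40, 14, -4, 0, 0, -0.07], [0, 80, 28, -4, 0, 0, -0.14], [0, 120, 42, -4, 0, 0, -0.21], [0, 160, 56, 0, 0, 0, -0.28], [0, 200, 70, 20, 0, 0, -0.345]]
  ]
}}

```text
time_s: 0.7
tcp_pos: [0.4191, 0.417, 0.2157]
ee_rot: [[0.996, -0.091, 0.004], [-0.091, -0.996, 0.005], [0.003, -0.005, -1.0]]
wrist_force: [0.9, 0.0, 0.2]
gripper_width: 1.0
gripper_force: 0.0
```

```bash
cat >> h.py <<'E'
def to(x,y,z,yaw):
    s=r.sense(); T=np.array(s['ee_rot']); d=T.T@(np.array([x,y,z])-np.array(s['tcp_pos']))*1000
    from scipy.spatial.transform import Rotation as Ro
    c,n=np.cos(np.radians(yaw)),np.sin(np.radians(yaw))
    G=np.array([[c,n,0],[n,-c,0],[0,0,-1]])
    print('t',round(s['time_s'],2),'pos',np.round(np.array(s['tcp_pos'])*1000,1),'yaw',np.round(np.degrees(np.arctan2(T[1,0],T[0,0])),2),'z',np.round(T[:,2],3),'F',np.round(s['wrist_force'],1),'M',np.round(s['moment'],2),'w',round(float(s['gripper_width']),3),'gf',np.round(s['gripper_force'],1))
    print('shift',np.round(d,1),'rot',np.round(Ro.from_matrix(T.T@G).as_rotvec(),3))
E
python3 -c "
from h import *
to(.494,.346,.10,-5.4)"
```

```text
t 0.7 pos [419.1 417.  215.7] yaw -5.22 z [ 0.004  0.005 -1.   ] F [0.9 0.  0.2] M [ 0.08 -0.08  0.04] w 1.0 gf 0.0
shift [ 80.7  64.4 115.6] rot [-0.005 -0.003  0.003]
```

{"op": "servo_tool", "data": {
  "commands": [
    [[0, 27, 21, 25, 0, 0, 0], [0, 54, 42, 50, 0, 0, 0], [0, 80, 63, 75, 0, 0, 0], [0, 80, 63, 105, 0, 0, 0], [0, 80, 63, 105, 0, 0, 0]]
  ]
}}

```text
time_s: 1.2
tcp_pos: [0.4892, 0.3435, 0.104]
ee_rot: [[0.995, -0.098, -0.007], [-0.098, -0.995, -0.007], [-0.007, 0.008, -1.0]]
wrist_force: [-0.4, -0.3, -0.6]
gripper_width: 0.998
gripper_force: 0.0
```

```bash
python3 -c "
from h import *
c=shot('scene','s1.png');cv2.imwrite('pics/s1c.png',cv2.resize(cv2.cvtColor(c['pixels'],cv2.COLOR_RGB2BGR)[110:260,310:460],(600,600),interpolation=cv2.INTER_CUBIC))
print(proj(c,[.494,.346,.029]))
to(.494,.346,.017,-5.4)"
```

```text
[386.88982576 183.63476458]
t 1.25 pos [490.2 345.3 106.7] yaw -5.48 z [-0.003 -0.004 -1.   ] F [-0.1  1.1  0.8] M [-0.03 -0.05 -0.01] w 0.999 gf 0.0
shift [ 4.  -1.4 89.7] rot [ 0.004  0.003 -0.001]
```

View pics/s1c.png

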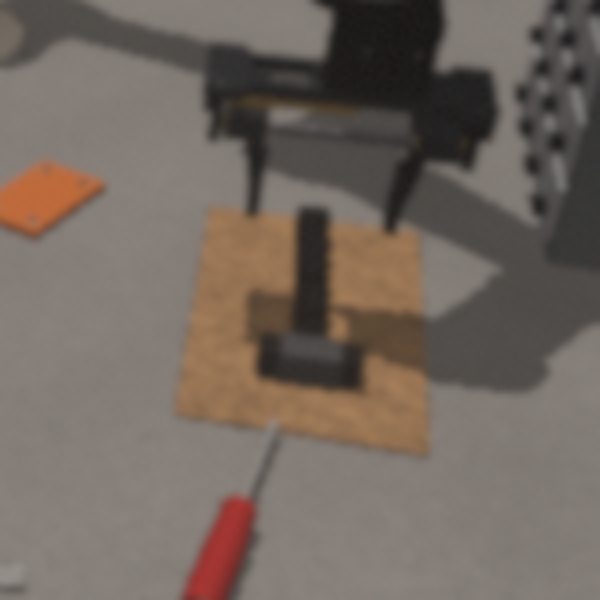

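The jaws straddle the handle: the fingertips are at crop (252,215) and (390,230), with the handle between them at about (312,260). The way down is clear.

{"op": "servo_tool", "data": {
  "commands": [
    [[0, 4, -1, 25, 0.002, 0.002, 0], [0, 4, -1, 50, 0.002, 0.002, 0], [0, 4, -1, 72, 0.002, 0.002, 0], [0, 4, -1, 72, 0.002, 0.002, 0], [0, 4, -1, 72, 0.002, 0.002, 0]]
  ]
}}

```text
time_s: 1.75
tcp_pos: [0.4956, 0.3488, 0.0383]
ee_rot: [[0.996, -0.093, 0.004], [-0.093, -0.996, 0.003], [0.004, -0.004, -1.0]]
wrist_force: [-0.3, -0.1, 0.7]
gripper_width: 0.999
gripper_force: 0.0
```

```bash
python3 -c "
from h import *
to(.494,.346,.017,-5.4)"
```

```text
t 1.75 pos [495.6 348.8  38.3] yaw -5.33 z [ 0.004  0.003 -1.   ] F [-0.3 -0.1  0.7] M [-0.02 -0.01  0.03] w 0.999 gf 0.0
shift [-1.4  3.  21.3] rot [-0.004 -0.004  0.001]
```

{"op": "servo_tool", "data": {
  "commands": [
    [[0, -1, 2, 10, -0.002, -0.002, 0], [0, -1, 2, 20, -0.002, -0.002, 0], [0, -1, 2, 20, -0.002, -0.002, 0], [0, -1, 2, 20, -0.002, -0.002, 0], [0, -1, 2, 20, -0.002, -0.002, 0]]
  ]
}}

```text
time_s: 2.25
tcp_pos: [0.4939, 0.3455, 0.0167]
ee_rot: [[0.996, -0.095, 0.0], [-0.095, -0.996, 0.0], [0.0, -0.0, -1.0]]
wrist_force: [-0.1, -0.1, 0.3]
gripper_width: 0.999
gripper_force: 0.0
```

{"op": "servo_tool", "data": {
  "commands": [
    [[0.4, 0, 0, 0, 0, 0, 0], [0.7, 0, 0, 0, 0, 0, 0], [0.8, 0, 0, 0, 0, 0, 0], [0.85, 0, 0, 0, 0, 0, 0], [0.85, 0, 0, 0, 0, 0, 0]]
  ]
}}

```text
time_s: 2.75
tcp_pos: [0.4938, 0.3455, 0.0166]
ee_rot: [[0.996, -0.095, -0.0], [-0.095, -0.996, 0.0], [-0.0, -0.0, -1.0]]
wrist_force: [-0.5, 0.3, 0.3]
gripper_width: 0.629
gripper_force: 0.0
```

{"op": "servo_tool", "data": {
  "commands": [
    [[0.9, 0, 0, 0, 0, 0, 0], [0.9, 0, 0, 0, 0, 0, 0], [0.9, 0, 0, 0, 0, 0, 0], [0.9, 0, 0, 0, 0, 0, 0], [0.9, 0, 0, 0, 0, 0, 0]]
  ]
}}

```text
time_s: 3.25
tcp_pos: [0.494, 0.3459, 0.0166]
ee_rot: [[0.996, -0.094, 0.001], [-0.094, -0.996, 0.001], [0.0, -0.001, -1.0]]
wrist_force: [0.4, 1.5, -0.1]
gripper_width: 0.272
gripper_force: 30.0
```

{"op": "servo_tool", "data": {
  "commands": [
    [[0.9, 0, 0, 0, 0, 0, 0], [0.9, 0, 0, 0, 0, 0, 0], [0.9, 0, 0, 0, 0, 0, 0], [0.9, 0, 0, 0, 0, 0, 0], [0.9, 0, 0, 0, 0, 0, 0]]
  ]
}}

```text
time_s: 3.75
tcp_pos: [0.4939, 0.3456, 0.0166]
ee_rot: [[0.996, -0.095, 0.0], [-0.095, -0.996, 0.0], [0.0, -0.0, -1.0]]
wrist_force: [0.7, 2.7, -1.0]
gripper_width: 0.274
gripper_force: 30.0
```

{"op": "servo_tool", "data": {
  "commands": [
    [[0.9, 0, 0, -8, 0, 0, 0], [0.9, 0, 0, -22, 0, 0, 0], [0.9, 0, 0, -38, 0, 0, 0], [0.9, 0, 0, -52, 0, 0, 0], [0.9, 0, 0, -60, 0, 0, 0]]
  ]
}}

```text
time_s: 4.25
tcp_pos: [0.4942, 0.3458, 0.0786]
ee_rot: [[0.996, -0.095, 0.002], [-0.095, -0.996, 0.002], [0.001, -0.002, -1.0]]
wrist_force: [-0.1, -0.3, -2.4]
gripper_width: 0.271
gripper_force: 30.0
```

{"op": "servo_tool", "data": {
  "commands": [
    [[0.9, 1, 15, 0, 0, 0, 0], [0.9, 3, 45, 0, 0, 0, 0.005], [0.9, 5, 80, 0, 0, 0, 0.01], [0.9, 7, 115, 0, 0, 0, 0.015], [0.9, 8, 150, 0, 0, 0, 0.019]]
  ]
}}

```text
time_s: 4.75
tcp_pos: [0.4865, 0.1929, 0.0761]
ee_rot: [[0.993, -0.114, -0.002], [-0.114, -0.993, -0.001], [-0.002, 0.001, -1.0]]
wrist_force: [1.0, -0.2, -2.9]
gripper_width: 0.275
gripper_force: 30.0
```

{"op": "servo_tool", "data": {
  "commands": [
    [[0.9, 2, 35, 0, 0, 0, 0], [0.9, 4, 75, 0, 0, 0, 0], [0.9, 6, 115, 0, 0, 0, 0], [0.9, 8, 155, 0, 0, 0, 0], [0.9, 8, 180, 0, 0, 0, 0]]
  ]
}}

```text
time_s: 5.25
tcp_pos: [0.4729, 0.0125, 0.0761]
ee_rot: [[0.993, -0.116, -0.003], [-0.116, -0.993, -0.001], [-0.003, 0.001, -1.0]]
wrist_force: [-0.3, 0.4, -2.9]
gripper_width: 0.274
gripper_force: 30.0
```

```bash
python3 -c "
from h import *
r.capture('top')
c=shot('top','t2.png');cv2.imwrite('pics/t2c.png',cv2.resize(cv2.cvtColor(c['pixels'],cv2.COLOR_RGB2BGR)[120:270,180:330],(600,600),interpolation=cv2.INTER_CUBIC))
to(.4784,.0137,.025,-6.5)"
```

```text
t 5.35 pos [472.5  12.   75.9] yaw -6.82 z [-0.004 -0.001 -1.   ] F [-0.1  0.5 -3.2] M [-0.03  0.09 -0.03] w 0.274 gf 30.0
shift [ 5.9 -2.4 50.9] rot [ 0.001  0.004 -0.006]
```

View pics/t2c.png

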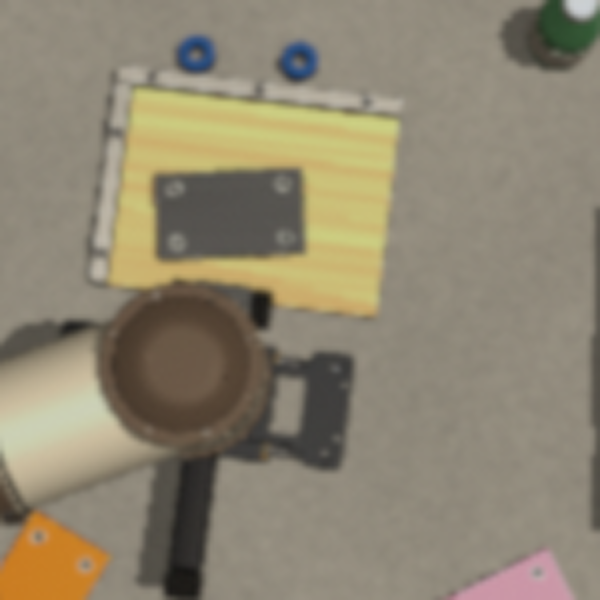

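The picture shows the hammer held level behind the plate. The right head tip is at crop (265,310) and the plate is untouched at (230,215). I'll lower it behind the plate's near edge.

{"op": "servo_tool", "data": {
  "commands": [
    [[0.9, 3, -2, 15, 0, 0.002, -0.005], [0.9, 5, -2, 32, 0, 0.003, -0.005], [0.9, 5, -2, 44, 0, 0.004, -0.005], [0.9, 5, -2, 51, 0, 0.004, -0.005], [0.9, 5, -2, 51, 0, 0.004, -0.005]]
  ]
}}

```text
time_s: 5.85
tcp_pos: [0.4793, 0.0168, 0.0246]
ee_rot: [[0.994, -0.108, 0.001], [-0.108, -0.994, -0.001], [0.001, 0.001, -1.0]]
wrist_force: [-0.1, -0.3, -3.3]
gripper_width: 0.275
gripper_force: 30.0
```

```bash
python3 -c "
from h import *
r.capture('scene')
c=shot('scene','s2.png');cv2.imwrite('pics/s2c.png',cv2.resize(cv2.cvtColor(c['pixels'],cv2.COLOR_RGB2BGR)[130:250,200:320],(600,600),interpolation=cv2.INTER_CUBIC))
to(.4784,.0137,.025,-6.5)"
```

```text
t 5.95 pos [480.5  17.2  25.8] yaw -6.21 z [ 0.004 -0.    -1.   ] F [ 0.1  0.  -3.3] M [ 0.03  0.09 -0.01] w 0.274 gf 30.0
shift [-1.7  3.7  0.8] rot [ 0.    -0.004  0.005]
```

View pics/s2c.png

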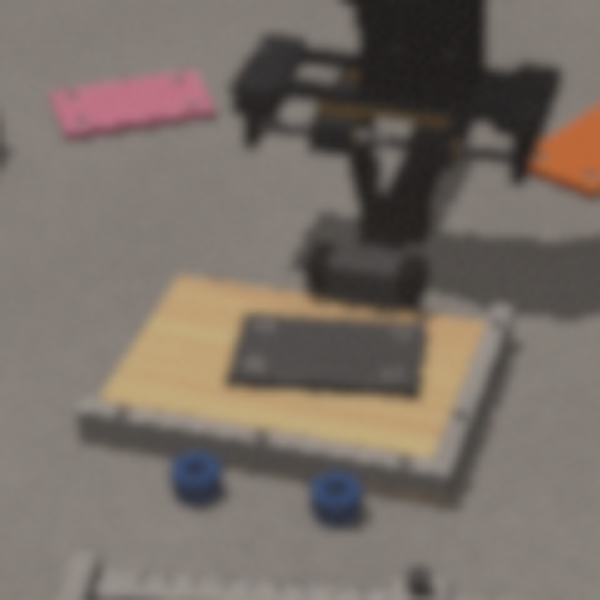

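Scene view: the head at (365,275) is behind the plate at (325,355) and level with it, and the jig and spacers are untouched. I'll start the slow push.

{"op": "servo_tool", "data": {
  "commands": [
    [[0.9, 3, 2, 1, 0, 0, 0.005], [0.9, 7, 2, 1, 0, 0, 0.005], [0.9, 10, 2, 1, 0, 0, 0.005], [0.9, 13, 2, 1, 0, 0, 0.005], [0.9, 16, 2, 1, 0, 0, 0.005]]
  ]
}}

```text
time_s: 6.45
tcp_pos: [0.4961, 0.0133, 0.0246]
ee_rot: [[0.994, -0.114, 0.004], [-0.114, -0.994, -0.0], [0.004, 0.0, -1.0]]
wrist_force: [-1.8, -0.1, -3.5]
gripper_width: 0.276
gripper_force: 30.0
```

{"op": "servo_tool", "data": {
  "commands": [
    [[0.9, 3, 0, 0, 0, 0, 0], [0.9, 6, 0, 0, 0, 0, 0], [0.9, 9, 0, 0, 0, 0, 0], [0.9, 12, 0, 0, 0, 0, 0], [0.9, 15, 0, 0, 0, 0, 0]]
  ]
}}

```text
time_s: 6.95
tcp_pos: [0.5111, 0.0116, 0.0246]
ee_rot: [[0.994, -0.114, 0.004], [-0.114, -0.994, -0.0], [0.004, 0.0, -1.0]]
wrist_force: [-0.2, 0.0, -3.7]
gripper_width: 0.274
gripper_force: 30.0
```

{"op": "servo_tool", "data": {
  "commands": [
    [[0.9, 3, 0, 0, 0, 0, 0], [0.9, 6, 0, 0, 0, 0, 0], [0.9, 9, 0, 0, 0, 0, 0], [0.9, 12, 0, 0, 0, 0, 0], [0.9, 15, 0, 0, 0, 0, 0]]
  ]
}}

```text
time_s: 7.45
tcp_pos: [0.526, 0.0099, 0.0247]
ee_rot: [[0.994, -0.114, 0.004], [-0.114, -0.994, -0.0], [0.004, 0.0, -1.0]]
wrist_force: [-0.0, -0.9, -4.4]
gripper_width: 0.273
gripper_force: 30.0
```

```bash
cat >> h.py <<'E'
CO=np.array([.7085,.0721]); JY=-6.5
def jig(p): 
    c,n=np.cos(np.radians(JY)),np.sin(np.radians(JY)); d=np.array(p[:2])-CO
    return np.round([1000*(c*d[0]+n*d[1]),1000*(-n*d[0]+c*d[1])],1)
E
python3 -c "
from h import *
c=shot('top'); p=jig(r.sense()['tcp_pos']); print('origin in jig',p)
m=np.zeros((384,512),bool); g=c['pixels'].max(2); sat=g.astype(int)-c['pixels'].min(2)
m[135:200,205:275]=((g<110)&(sat<40))[135:200,205:275]
print(big(m)[:,0,:].min(0),big(m)[:,0,:].max(0))
to(.4784,.0137,.025,-6.5)"
```

```text
origin in jig [-173.6  -82.3]
[208 153] [266 199]
t 7.5 pos [526.7  10.   24.8] yaw -6.51 z [ 0.005 -0.    -1.   ] F [ 0.1  0.9 -2.9] M [-0.02  0.12  0.  ] w 0.274 gf 30.0
shift [-48.4   1.8  -0.5] rot [-0.    -0.005 -0.   ]
```

{"op": "servo_tool", "data": {
  "commands": [
    [[0.9, 3, 0, 0, 0, 0, 0], [0.9, 6, 0, 0, 0, 0, 0], [0.9, 9, 0, 0, 0, 0, 0], [0.9, 12, 0, 0, 0, 0, 0], [0.9, 15, 0, 0, 0, 0, 0]]
  ]
}}

```text
time_s: 8.0
tcp_pos: [0.541, 0.0082, 0.0248]
ee_rot: [[0.994, -0.114, 0.004], [-0.114, -0.994, -0.0], [0.004, 0.0, -1.0]]
wrist_force: [-0.4, 0.2, -3.2]
gripper_width: 0.274
gripper_force: 30.0
```

{"op": "servo_tool", "data": {
  "commands": [
    [[0.9, 2, 0, 0, 0, 0, 0], [0.9, 4, 0, 0, 0, 0, 0], [0.9, 6, 0, 0, 0, 0, 0], [0.9, 7.5, 0, 0, 0, 0, 0], [0.9, 9, 0, 0, 0, 0, 0]]
  ]
}}

```text
time_s: 8.5
tcp_pos: [0.5497, 0.0072, 0.0248]
ee_rot: [[0.994, -0.113, 0.004], [-0.113, -0.994, -0.001], [0.004, 0.0, -1.0]]
wrist_force: [-0.6, -0.1, -3.7]
gripper_width: 0.275
gripper_force: 30.0
```

```bash
python3 -c "
from h import *
c=shot('top','t3.png');cv2.imwrite('pics/t3c.png',cv2.resize(cv2.cvtColor(c['pixels'],cv2.COLOR_RGB2BGR)[125:225,190:290],(600,600),interpolation=cv2.INTER_CUBIC))
print('origin in jig',jig(r.sense()['tcp_pos']))
to(.4784,.0137,.025,-6.5)"
```

```text
origin in jig [-150.1  -82.4]
t 8.55 pos [550.1   7.2  24.8] yaw -6.51 z [ 0.004 -0.    -1.   ] F [-0.4  0.5 -3.8] M [ 0.02  0.21 -0.02] w 0.269 gf 30.0
shift [-71.9   1.7  -0.5] rot [-0.    -0.004 -0.   ]
```

View pics/t3c.png

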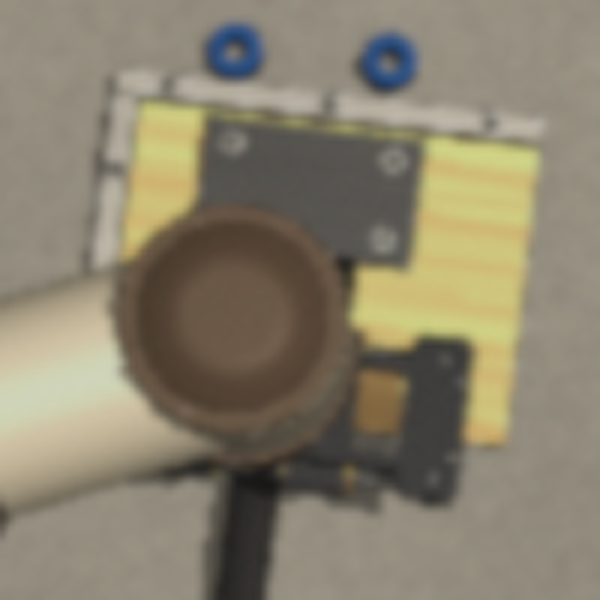

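The plate is now parallel to the far fence. Its top edge at crop (205,122)–(420,145) leaves a gap of about 5 mm. I'll close it slowly and watch the force.

{"op": "servo_tool", "data": {
  "commands": [
    [[0.9, 1, 0, 0, 0, 0, 0], [0.9, 2, 0, 0, 0, 0, 0], [0.9, 3, 0, 0, 0, 0, 0], [0.9, 4, 0, 0, 0, 0, 0], [0.9, 5, 0, 0, 0, 0, 0]]
  ]
}}

```text
time_s: 9.05
tcp_pos: [0.5541, 0.0065, 0.0247]
ee_rot: [[0.994, -0.114, 0.003], [-0.114, -0.994, -0.001], [0.003, 0.0, -1.0]]
wrist_force: [-3.3, 1.0, -0.7]
gripper_width: 0.272
gripper_force: 30.0
```

{"op": "servo_tool", "data": {
  "commands": [
    [[0.9, 0.5, 0, 0, 0, 0, 0], [0.9, 1, 0, 0, 0, 0, 0], [0.9, 1.5, 0, 0, 0, 0, 0], [0.9, 2, 0, 0, 0, 0, 0], [0.9, 2, 0, 0, 0, 0, 0]]
  ]
}}

```text
time_s: 9.55
tcp_pos: [0.5541, 0.0063, 0.0244]
ee_rot: [[0.993, -0.114, -0.001], [-0.114, -0.993, -0.001], [-0.001, 0.001, -1.0]]
wrist_force: [-6.6, 2.9, 0.6]
gripper_width: 0.277
gripper_force: 30.0
```

The contact force is about 7 N at the far fence, so the plate is flush there. Next I back off and go round to the plate's right side.

{"op": "servo_tool", "data": {
  "commands": [
    [[0.9, -2, 0, 0, 0, 0, 0], [0.9, -5, 0, 0, 0, 0, 0], [0.9, -10, 0, 0, 0, 0, 0], [0.9, -14, 0, -1, 0, 0, 0], [0.9, -14, 0, -1, 0, 0, 0]]
  ]
}}

```text
time_s: 10.05
tcp_pos: [0.5423, 0.0081, 0.026]
ee_rot: [[0.994, -0.113, 0.004], [-0.113, -0.994, -0.0], [0.004, -0.0, -1.0]]
wrist_force: [-0.7, -0.2, -4.0]
gripper_width: 0.272
gripper_force: 30.0
```

{"op": "servo_tool", "data": {
  "commands": [
    [[0.9, 0, 12, 0, 0, 0, 0], [0.9, 0, 37, 0, 0, 0, 0], [0.9, 0, 67, 0, 0, 0, 0], [0.9, 0, 95, 0, 0, 0, 0], [0.9, 0, 110, 0, 0, 0, 0]]
  ]
}}

```text
time_s: 10.55
tcp_pos: [0.5297, -0.1036, 0.0258]
ee_rot: [[0.993, -0.116, 0.004], [-0.116, -0.993, -0.001], [0.004, 0.0, -1.0]]
wrist_force: [0.3, -0.1, -2.9]
gripper_width: 0.27
gripper_force: 30.0
```

```bash
python3 -c "
from h import *
c=shot('top')
cv2.imwrite('pics/t4c.png',cv2.resize(cv2.cvtColor(c['pixels'],cv2.COLOR_RGB2BGR)[125:225,200:300],(600,600),interpolation=cv2.INTER_CUBIC))
print('origin in jig',jig(r.sense()['tcp_pos']))
to(.4784,.0137,.025,-6.5)"
```

```text
origin in jig [-158.  -195.9]
t 10.6 pos [ 529.3 -104.6   25.7] yaw -6.72 z [ 0.003 -0.001 -1.   ] F [ 0.1 -0.6 -4.3] M [-0.12  0.1   0.03] w 0.271 gf 30.0
shift [ -64.4 -111.6    0.5] rot [ 0.    -0.003 -0.004]
```

View pics/t4c.png

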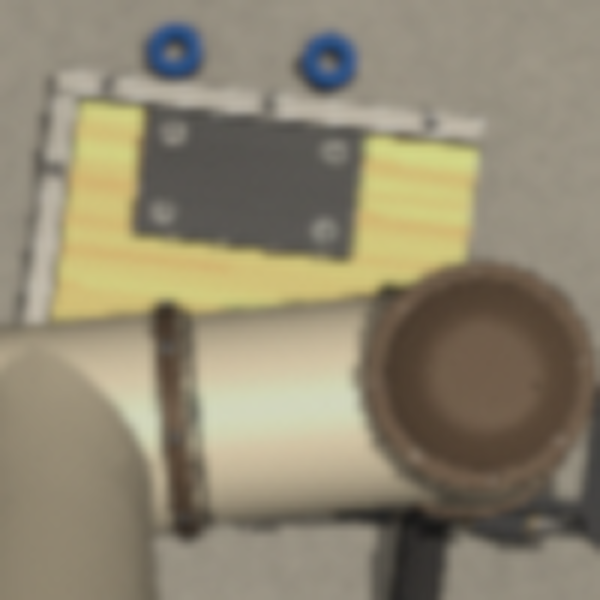

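Plate flush with the far fence (top edge at crop (145,105)–(365,138)). The gap to the left fence is about 31 mm and the right edge is near crop (358,200), clear of the head tip at (395,290). Now forward beside it.

{"op": "servo_tool", "data": {
  "commands": [
    [[0.9, 6, 0, 0, 0, 0, -0.002], [0.9, 20, 0, 0, 0, 0, -0.003], [0.9, 36, 0, 0, 0, 0, -0.004], [0.9, 50, 0, 0, 0, 0, -0.004], [0.9, 58, 0, 0.5, 0, 0, -0.004]]
  ]
}}

```text
time_s: 11.1
tcp_pos: [0.59, -0.1071, 0.0257]
ee_rot: [[0.994, -0.108, 0.006], [-0.108, -0.994, -0.001], [0.006, -0.0, -1.0]]
wrist_force: [-0.4, 1.7, -3.0]
gripper_width: 0.272
gripper_force: 30.0
```

{"op": "servo_tool", "data": {
  "commands": [
    [[0.9, 0, 0, 0.5, 0, 0, 0], [0.9, 0, -3, 0.5, 0, 0, 0], [0.9, 0, -6, 0.5, 0, 0, 0], [0.9, 0, -9, 0.5, 0, 0, 0], [0.9, 0, -12, 0.5, 0, 0, 0]]
  ]
}}

```text
time_s: 11.6
tcp_pos: [0.5887, -0.0956, 0.0251]
ee_rot: [[0.994, -0.109, 0.004], [-0.109, -0.994, -0.001], [0.004, 0.0, -1.0]]
wrist_force: [-0.2, -0.1, -3.0]
gripper_width: 0.274
gripper_force: 30.0
```

```bash
python3 -c "
from h import *
p=jig(r.sense()['tcp_pos']);print('origin in jig',p,'target ~ -99.5,-146')
to(.4784,.0137,.025,-6.5)"
```

```text
origin in jig [-100.  -180.2] target ~ -99.5,-146
t 11.6 pos [588.7 -95.6  25.1] yaw -6.28 z [ 0.004 -0.001 -1.   ] F [-0.2 -0.1 -3. ] M [-0.29  0.18 -0.06] w 0.274 gf 30.0
shift [-121.6  -96.5   -0.3] rot [ 0.    -0.004  0.004]
```

{"op": "servo_tool", "data": {
  "commands": [
    [[0.9, 0, -3, 0, 0, 0, 0.003], [0.9, 0, -6, 0, 0, 0, 0.003], [0.9, 0, -9, 0, 0, 0, 0.003], [0.9, 0, -12, 0, 0, 0, 0.003], [0.9, 0, -15, 0, 0, 0, 0.003]]
  ]
}}

```text
time_s: 12.1
tcp_pos: [0.5906, -0.0809, 0.0249]
ee_rot: [[0.994, -0.113, 0.003], [-0.113, -0.994, -0.0], [0.004, 0.0, -1.0]]
wrist_force: [-1.5, -1.9, -3.3]
gripper_width: 0.27
gripper_force: 30.0
```

{"op": "servo_tool", "data": {
  "commands": [
    [[0.9, 0, -3, 0, 0, 0, 0], [0.9, 0, -6, 0, 0, 0, 0], [0.9, 0, -8, 0, 0, 0, 0], [0.9, 0, -10, 0, 0, 0, 0], [0.9, 0, -12, 0, 0, 0, 0]]
  ]
}}

```text
time_s: 12.6
tcp_pos: [0.5921, -0.0689, 0.025]
ee_rot: [[0.994, -0.113, 0.004], [-0.113, -0.994, -0.0], [0.004, 0.0, -1.0]]
wrist_force: [0.1, -1.0, -2.5]
gripper_width: 0.276
gripper_force: 30.0
```

{"op": "servo_tool", "data": {
  "commands": [
    [[0.9, 0, -1, 0, 0, 0, 0], [0.9, 0, -2, 0, 0, 0, 0], [0.9, 0, -3, 0, 0, 0, 0], [0.9, 0, -4, 0, 0, 0, 0], [0.9, 0, -5, 0, 0, 0, 0]]
  ]
}}

```text
time_s: 13.1
tcp_pos: [0.5929, -0.064, 0.0251]
ee_rot: [[0.994, -0.113, 0.004], [-0.113, -0.994, -0.0], [0.004, -0.0, -1.0]]
wrist_force: [0.4, -0.9, -3.5]
gripper_width: 0.276
gripper_force: 30.0
```

```bash
python3 -c "
from h import *
c=shot('top')
cv2.imwrite('pics/t5c.png',cv2.resize(cv2.cvtColor(c['pixels'],cv2.COLOR_RGB2BGR)[125:225,200:300],(600,600),interpolation=cv2.INTER_CUBIC))
p=jig(r.sense()['tcp_pos']);print('origin in jig',p,'target ~ -99.5,-146')
to(.4784,.0137,.025,-6.5)"
```

```text
origin in jig [ -99.4 -148.2] target ~ -99.5,-146
t 13.15 pos [592.9 -63.9  25.1] yaw -6.45 z [ 0.004 -0.    -1.   ] F [-0.5  0.1 -3.4] M [-0.15  0.19 -0.04] w 0.277 gf 30.0
shift [-122.5  -64.2   -0.5] rot [-0.    -0.004  0.001]
```

View pics/t5c.png

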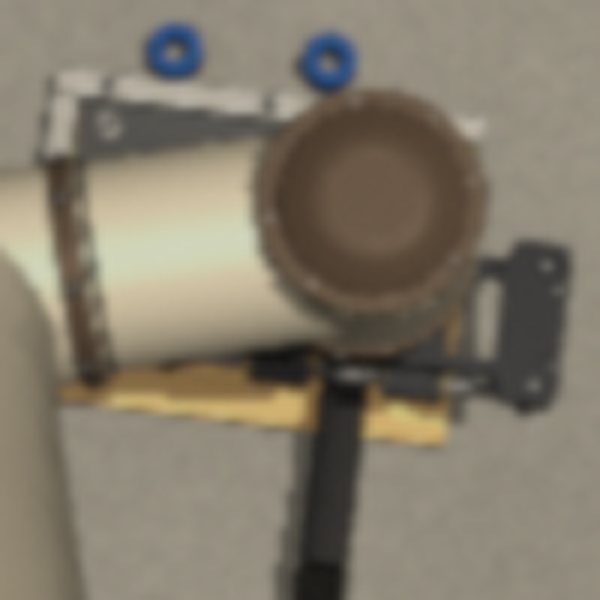

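The plate's left edge has nearly reached the left fence at crop (78,100). I'll continue at 5–10 mm/s until the force rises.

{"op": "servo_tool", "data": {
  "commands": [
    [[0.9, 0, -1, 0, 0, 0, 0], [0.9, 0, -2, 0, 0, 0, 0], [0.9, 0, -3, 0, 0, 0, 0], [0.9, 0, -3.5, 0, 0, 0, 0], [0.9, 0, -4, 0, 0, 0, 0]]
  ]
}}

```text
time_s: 13.65
tcp_pos: [0.5928, -0.0615, 0.0251]
ee_rot: [[0.993, -0.114, 0.003], [-0.114, -0.993, -0.002], [0.003, 0.001, -1.0]]
wrist_force: [-0.0, -8.9, -3.2]
gripper_width: 0.271
gripper_force: 30.1
```

```bash
python3 -c "
from h import *
p=jig(r.sense()['tcp_pos']);print('origin in jig',p)
to(.4784,.0137,.025,-6.5)"
```

```text
origin in jig [ -99.8 -145.8]
t 13.65 pos [592.8 -61.5  25.1] yaw -6.56 z [ 0.003 -0.002 -1.   ] F [-0.  -8.9 -3.2] M [-2.35  0.1  -0.56] w 0.271 gf 30.1
shift [-122.2  -61.6   -0.3] rot [ 0.001 -0.003 -0.001]
```

{"op": "servo_tool", "data": {
  "commands": [
    [[0.9, 0, 2, 0, 0, 0, 0], [0.9, 0, 6, 0, 0, 0, 0], [0.9, 0, 14, 0, 0, 0, 0], [0.9, 0, 20, -0.5, 0, 0, 0], [0.9, -5, 22, -0.5, 0, 0, 0]]
  ]
}}

```text
time_s: 14.15
tcp_pos: [0.5862, -0.0821, 0.0257]
ee_rot: [[0.994, -0.113, 0.005], [-0.113, -0.994, -0.0], [0.005, -0.0, -1.0]]
wrist_force: [-0.3, 0.3, -3.2]
gripper_width: 0.272
gripper_force: 30.0
```

{"op": "servo_tool", "data": {
  "commands": [
    [[0.9, -12, 0, 0, 0, 0, 0], [0.9, -32, 0, 0, 0, 0, 0], [0.9, -48, 0, 0, 0, 0, 0], [0.9, -56, 0, 0, 0, 0, 0], [0.9, -58, 0, 0, 0, 0, 0]]
  ]
}}

```text
time_s: 14.65
tcp_pos: [0.5273, -0.0749, 0.0255]
ee_rot: [[0.994, -0.112, 0.004], [-0.112, -0.994, -0.0], [0.004, 0.0, -1.0]]
wrist_force: [0.3, 0.3, -2.1]
gripper_width: 0.274
gripper_force: 30.0
```

```bash
python3 -c "
from h import *
c=shot('top')
cv2.imwrite('pics/t6c.png',cv2.resize(cv2.cvtColor(c['pixels'],cv2.COLOR_RGB2BGR)[130:205,200:275],(600,600),interpolation=cv2.INTER_CUBIC))
p=jig(r.sense()['tcp_pos']);print('origin in jig',p)
to(.4784,.0137,.025,-6.5)"
```

```text
origin in jig [-162.7 -166.4]
t 14.7 pos [528.  -74.8  25.6] yaw -6.44 z [ 0.005 -0.    -1.   ] F [-0.1 -0.2 -3. ] M [-0.02  0.05 -0.03] w 0.27 gf 30.0
shift [-59.2 -82.4   0.3] rot [-0.    -0.005  0.001]
```

View pics/t6c.png

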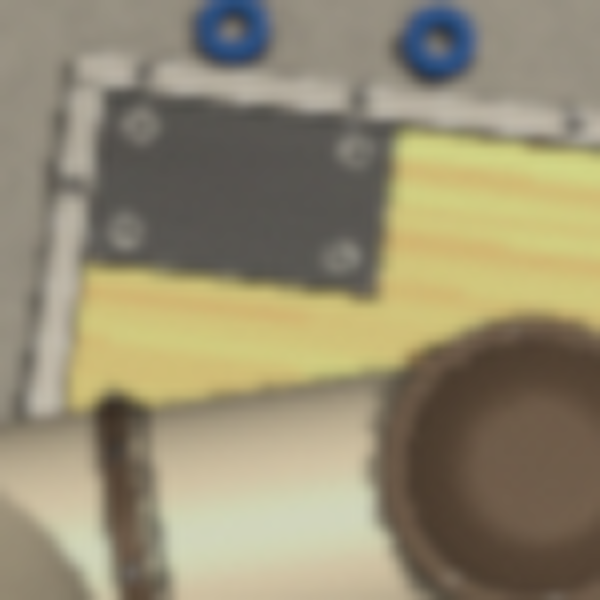

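Both plate edges meet the fences: top at crop (105,90)–(395,125), left at (95,95)–(85,265). No base is visible between. One light confirming nudge toward the far fence, as the y push may have loosened it slightly.

{"op": "servo_tool", "data": {
  "commands": [
    [[0.9, 0, -12, 0, 0, 0, 0], [0.9, 0, -40, 0, 0, 0, 0], [0.9, 0, -70, 0, 0, 0, 0], [0.9, 0, -98, 0, 0, 0, 0], [0.9, 0, -109, 0, 0, 0, 0]]
  ]
}}

```text
time_s: 15.2
tcp_pos: [0.5422, 0.0364, 0.0255]
ee_rot: [[0.994, -0.11, 0.007], [-0.11, -0.994, 0.0], [0.006, -0.001, -1.0]]
wrist_force: [-0.1, 0.0, -3.4]
gripper_width: 0.275
gripper_force: 30.0
```

{"op": "servo_tool", "data": {
  "commands": [
    [[0.9, 0, -109, 0, 0, 0, 0], [0.9, 0, 0, 0, 0, 0, 0], [0.9, 0, 0, 0, 0, 0, 0], [0.9, 0, 0, 0, 0, 0, 0], [0.9, 0, 0, 0, 0, 0, 0]]
  ]
}}

```text
time_s: 15.7
tcp_pos: [0.5411, 0.0334, 0.0254]
ee_rot: [[0.994, -0.113, 0.005], [-0.113, -0.994, -0.0], [0.005, -0.0, -1.0]]
wrist_force: [0.5, -0.0, -2.8]
gripper_width: 0.273
gripper_force: 30.0
```

My mistake: the first row of that call repeated the −109 mm shift. That moved the head briefly toward the left fence before it came back. I'll measure whether the hammer turned in the grip and whether the plate moved.

```bash
cat > chk.py <<'E'
from h import *
def handle(c,z):
    s=r.sense(); P=np.array(s['tcp_pos']); yaw=np.arctan2(s['ee_rot'][1][0],s['ee_rot'][0][0])
    ax=np.array([np.cos(yaw),np.sin(yaw)]); nn=np.array([-ax[1],ax[0]]); g=cv2.cvtColor(c['pixels'],cv2.COLOR_RGB2GRAY).astype(np.float32)
    off=np.arange(-30,30.1,.5)/1000
    for a in(-.132,-.115,-.1,-.085,-.07):
        q=np.array([proj(c,[*(P[:2]+a*ax+o*nn),z]) for o in off],np.float32)
        v=cv2.remap(g,q[None,:,0],q[None,:,1],cv2.INTER_LINEAR)[0]; d=off[v<60]*1000
        print('a',a,'left/right mm',(d.max(),d.min()) if len(d) else None)
def platefit(c):
    g=c['pixels'].max(2).astype(int); sat=g-c['pixels'].min(2)
    m=np.zeros(g.shape,bool); m[138:170,208:252]=((g<120)&(sat<40))[138:170,208:252]; k=big(m)
    print('plate',rect(c,k,.018),'jig',jig(rect(c,k,.018)[:2]/1000))
if __name__=='__main__':
    c=shot('top'); s=r.sense(); handle(c,s['tcp_pos'][2]+.012); platefit(c)
    print(jig(s['tcp_pos'])); to(.4784,.0137,.025,-6.5)
    g=cv2.cvtColor(c['pixels'],cv2.COLOR_RGB2GRAY); print(g[140:170:2,208:262:3])
E
python3 chk.py
```

```text
a -0.132 left/right mm None
a -0.115 left/right mm (np.float64(13.5), np.float64(-10.5))
a -0.1 left/right mm (np.float64(12.0), np.float64(-9.0))
a -0.085 left/right mm (np.float64(12.5), np.float64(-9.5))
a -0.07 left/right mm (np.float64(12.0), np.float64(-9.5))
plate [660.2  24.6 113.5  86.9  83.8] jig [-42.6 -52.7]
[-162.   -57.5]
t 15.75 pos [541.   33.4  25.4] yaw -6.5 z [ 0.005 -0.    -1.   ] F [ 0.2  0.6 -2.9] M [-0.03  0.1  -0.03] w 0.27 gf 30.0
shift [-60.   26.6   0.1] rot [-0.    -0.005 -0.   ]
[[115 153 155 118 162 174 171 172 171 165 169 161 133 153 140  96 119 140]
 [137 166  79  88  93  98 111 146 153 157 174 173 114 173 171 168 170 153]
 [129 163  86 121  86  82  83  83  80  90 104 101 115 154 156 166 179 176]
 [135 145  87 112  89  82  83  82  83  84  85  85 103  83 134 145 141 129]
 [150 140  80  90  80  81  81  82  83  84  84  94 118  95 187 198 195 188]
 [161 144  80  81  80  80  81  82  82  83  83  86 110  88 178 189 192 195]
 [118 123  82  82  82  82  82  83  83  84  84  84  86  91 181 186 184 183]
 [140 101  83  82  82  82  82  82  83  83  84  84  85  96 191 195 195 192]
 [172  98  95  88  83  82  83  84  83  84  83  84  83 107 188 190 191 193]
 [175 105 116 109  84  84  83  83  83  84  85  85  85 106 187 189 190 191]
 [173 100 117 104  84  85  85  85  84  85  85  99 104 112 180 181 181 183]
 [171  99  85  84  81  83  83  86  85  86  85 115 121 127 188 187 185 184]
 [138  92  86  87  86  80 100 109  89  88  86  95  90 145 188 189 191 191]
 [ 89  79  69  71  74  93 104 135 148 145 126 127 106 147 182 182 183 189]
 [ 72  65  66  67  68  69  84  82  90  99 105 180 179 182 188 188 186 185]]
```

```bash
cat > butt.py <<'E'
from h import *
def butt(g,c,P,yaw,z):
    ax=np.array([np.cos(yaw),np.sin(yaw)]); a=np.arange(-.16,-.1,.002)
    nn=np.array([-ax[1],ax[0]])
    q=np.array([proj(c,[*(P+x*ax+.0015*nn),z]) for x in a],np.float32)
    v=cv2.remap(g.astype(np.float32),q[None,:,0],q[None,:,1],cv2.INTER_LINEAR)[0]
    print([(int(round(x*1000)),int(y)) for x,y in zip(a,v)])
if __name__=='__main__':
    c=shot('top'); s=r.sense(); now=cv2.cvtColor(c['pixels'],cv2.COLOR_RGB2GRAY)
    t3=cv2.imread('pics/t3.png',0); t2=cv2.imread('pics/t2.png',0)
    butt(t2,c,np.array([.4725,.012]),np.radians(-6.82),.088)
    butt(t3,c,np.array([.5501,.0072]),np.radians(-6.51),.037)
    butt(now,c,np.array(s['tcp_pos'][:2]),np.radians(-6.5),.037)
    old=cv2.resize(cv2.imread('pics/t6c.png',0),(75,75),interpolation=cv2.INTER_AREA)[:,:].astype(int); new=now[130:205,200:275].astype(int)
    d=abs(old-new); print('diff, plate top/right area',d[8:26,8:55].max(),d[8:26,8:55].mean(),np.argwhere(d[8:26,8:55]>25)[:10].tolist())
E
python3 butt.py
```

```text
[(-160, 134), (-158, 134), (-156, 133), (-154, 134), (-152, 136), (-150, 137), (-148, 137), (-146, 137), (-144, 134), (-142, 124), (-140, 102), (-138, 70), (-136, 45), (-134, 30), (-132, 26), (-130, 26), (-128, 26), (-126, 26), (-124, 26), (-122, 24), (-120, 23), (-118, 24), (-116, 31), (-114, 37), (-112, 41), (-110, 42), (-108, 42), (-106, 42), (-104, 42), (-102, 42)]
[(-160, 142), (-158, 141), (-156, 141), (-154, 140), (-152, 140), (-150, 141), (-148, 141), (-146, 142), (-144, 140), (-142, 131), (-140, 107), (-138, 79), (-136, 47), (-134, 35), (-132, 28), (-130, 28), (-128, 28), (-126, 27), (-124, 27), (-122, 27), (-120, 26), (-118, 27), (-116, 34), (-114, 39), (-112, 43), (-110, 45), (-108, 45), (-106, 45), (-104, 45), (-102, 45)]
[(-160, 139), (-158, 139), (-156, 139), (-154, 139), (-152, 138), (-150, 138), (-148, 138), (-146, 137), (-144, 138), (-142, 139), (-140, 139), (-138, 138), (-136, 135), (-134, 123), (-132, 104), (-130, 74), (-128, 51), (-126, 34), (-124, 28), (-122, 28), (-120, 28), (-118, 28), (-116, 28), (-114, 26), (-112, 25), (-110, 26), (-108, 33), (-106, 39), (-104, 43), (-102, 45)]
diff, plate top/right area 5 1.25177304964539 []
```

The plate hasn't moved. The hammer slid about 8 mm forward in the grip, but is still straight. So contact should now come after about 8 mm of travel; finish the light confirming nudge with that in mind.

{"op": "servo_tool", "data": {
  "commands": [
    [[0.9, 2, 0, 0, 0, 0, 0], [0.9, 4, 0, 0, 0, 0, 0], [0.9, 5, 0, 0, 0, 0, 0], [0.9, 6, 0, 0, 0, 0, 0], [0.9, 7, 0, 0, 0, 0, 0]]
  ]
}}

```text
time_s: 16.3
tcp_pos: [0.5474, 0.0325, 0.0253]
ee_rot: [[0.994, -0.113, 0.004], [-0.113, -0.994, -0.0], [0.004, 0.0, -1.0]]
wrist_force: [-0.5, -0.5, -2.9]
gripper_width: 0.274
gripper_force: 30.0
```

{"op": "servo_tool", "data": {
  "commands": [
    [[0.9, 0.5, 0, 0, 0, 0, 0], [0.9, 1, 0, 0, 0, 0, 0], [0.9, 1.5, 0, 0, 0, 0, 0], [0.9, 2, 0, 0, 0, 0, 0], [0.9, 2, 0, 0, 0, 0, 0]]
  ]
}}

```text
time_s: 16.8
tcp_pos: [0.5492, 0.0323, 0.0253]
ee_rot: [[0.994, -0.113, 0.004], [-0.113, -0.994, -0.001], [0.004, 0.0, -1.0]]
wrist_force: [0.3, -2.0, -4.7]
gripper_width: 0.277
gripper_force: 30.0
```

{"op": "servo_tool", "data": {
  "commands": [
    [[0.9, 0.5, 0, 0, 0, 0, 0], [0.9, 1, 0, 0, 0, 0, 0], [0.9, 1.5, 0, 0, 0, 0, 0], [0.9, 2, 0, 0, 0, 0, 0], [0.9, 2.5, 0, 0, 0, 0, 0]]
  ]
}}

```text
time_s: 17.3
tcp_pos: [0.5493, 0.0319, 0.0249]
ee_rot: [[0.994, -0.113, -0.001], [-0.113, -0.994, -0.001], [-0.001, 0.001, -1.0]]
wrist_force: [-8.1, 3.7, 1.7]
gripper_width: 0.272
gripper_force: 30.0
```

```bash
python3 -c "
from butt import *
to(.4784,.0137,.025,-6.5)
c=shot('top'); s=r.sense(); now=cv2.cvtColor(c['pixels'],cv2.COLOR_RGB2GRAY)
butt(now,c,np.array(s['tcp_pos'][:2]),np.radians(-6.5),.037)"
```

```text
t 17.3 pos [549.3  31.9  24.9] yaw -6.47 z [-0.001 -0.001 -1.   ] F [-8.1  3.7  1.7] M [0.98 2.11 0.19] w 0.272 gf 30.0
shift [-68.4  26.1   0. ] rot [0.001 0.001 0.001]
[(-160, 139), (-158, 138), (-156, 137), (-154, 137), (-152, 138), (-150, 139), (-148, 139), (-146, 139), (-144, 139), (-142, 139), (-140, 139), (-138, 138), (-136, 133), (-134, 119), (-132, 95), (-130, 66), (-128, 44), (-126, 31), (-124, 29), (-122, 27), (-120, 27), (-118, 28), (-116, 28), (-114, 27), (-112, 26), (-110, 28), (-108, 34), (-106, 40), (-104, 43), (-102, 44)]
```

Firm contact at 8 N, so the plate is home. I'll back off and lift.

{"op": "servo_tool", "data": {
  "commands": [
    [[0.9, -2, 0, 0, 0, 0, 0], [0.9, -6, 0, 0, 0, 0, 0], [0.9, -14, 0, 0, 0, 0, 0], [0.9, -20, 0, -4, 0, 0, 0], [0.9, -22, 0, -14, 0, 0, 0]]
  ]
}}

```text
time_s: 17.85
tcp_pos: [0.5282, 0.0343, 0.039]
ee_rot: [[0.994, -0.113, 0.001], [-0.113, -0.994, -0.001], [0.002, 0.001, -1.0]]
wrist_force: [-0.3, -0.3, -2.7]
gripper_width: 0.272
gripper_force: 30.0
```

{"op": "servo_tool", "data": {
  "commands": [
    [[0.9, 0, 0, -14, 0, 0, 0], [0.9, 0, 0, -30, 0, 0, 0], [0.9, 0, 0, -44, 0, 0, 0], [0.9, 0, 0, -50, 0, 0, 0], [0.9, 0, 0, -50, 0, 0, 0]]
  ]
}}

```text
time_s: 18.35
tcp_pos: [0.5304, 0.0349, 0.0907]
ee_rot: [[0.994, -0.112, 0.007], [-0.112, -0.994, 0.001], [0.007, -0.001, -1.0]]
wrist_force: [-1.5, -0.3, -3.5]
gripper_width: 0.275
gripper_force: 30.0
```

```bash
python3 -c "
from h import *
to(.486,.3465,.08,-5.4)"
```

```text
t 18.35 pos [530.4  34.9  90.7] yaw -6.45 z [ 0.007  0.001 -1.   ] F [-1.5 -0.3 -3.5] M [-0.06  0.06 -0.04] w 0.275 gf 30.0
shift [ -79.2 -304.6   10.6] rot [-0.001 -0.007 -0.018]
```

{"op": "servo_tool", "data": {
  "commands": [
    [[0.9, -4, -15, 0, 0, 0, -0.004], [0.9, -12, -45, 0, 0, 0, -0.008], [0.9, -21, -80, 0, 0, 0, -0.012], [0.9, -30, -115, 0, 0, 0, -0.016], [0.9, -39, -150, 0, 0, -0.004, -0.018]]
  ]
}}

```text
time_s: 18.85
tcp_pos: [0.5066, 0.1896, 0.0882]
ee_rot: [[0.996, -0.094, -0.002], [-0.094, -0.996, -0.001], [-0.001, 0.001, -1.0]]
wrist_force: [0.6, 0.1, -2.8]
gripper_width: 0.266
gripper_force: 30.0
```

{"op": "servo_tool", "data": {
  "commands": [
    [[0.9, -9, -35, 0, 0, 0, 0], [0.9, -18, -70, 0, 0, 0, 0], [0.9, -27, -105, 0, 0, 0, 0], [0.9, -35, -137, 0, 0, 0, 0], [0.9, -40, -152, 0, 0, 0, 0]]
  ]
}}

```text
time_s: 19.35
tcp_pos: [0.4814, 0.3463, 0.0881]
ee_rot: [[0.996, -0.092, -0.0], [-0.092, -0.996, -0.0], [-0.0, 0.0, -1.0]]
wrist_force: [0.6, 1.1, -3.9]
gripper_width: 0.272
gripper_force: 30.0
```

{"op": "servo_tool", "data": {
  "commands": [
    [[0.9, 0, 0, 4, 0, 0, 0], [0.9, 0, 0, 14, 0, 0, 0], [0.9, 0, 0, 26, 0, 0, 0], [0.9, 0, 0, 34, 0, 0, 0], [0.9, 0, 0, 34, 0, 0, 0]]
  ]
}}

```text
time_s: 19.85
tcp_pos: [0.4816, 0.3411, 0.0529]
ee_rot: [[0.995, -0.096, -0.003], [-0.096, -0.995, -0.003], [-0.003, 0.004, -1.0]]
wrist_force: [0.7, 1.1, -4.2]
gripper_width: 0.274
gripper_force: 30.0
```

```bash
python3 -c "
from h import *
to(.486,.3465,.017,-5.4)"
```

```text
t 19.85 pos [481.6 341.1  52.9] yaw -5.53 z [-0.003 -0.003 -1.   ] F [ 0.7  1.1 -4.2] M [-0.07  0.13 -0.02] w 0.274 gf 30.0
shift [ 4.  -5.9 35.9] rot [ 0.004  0.003 -0.002]
```

{"op": "servo_tool", "data": {
  "commands": [
    [[0.9, 2, -2, 8, 0.003, 0.003, 0], [0.9, 4, -4, 18, 0.003, 0.003, 0], [0.9, 4, -5, 26, 0.003, 0.003, 0], [0.9, 4, -5, 29, 0.003, 0.003, 0], [0.9, 4, -5, 31, 0.003, 0.003, 0]]
  ]
}}

```text
time_s: 20.35
tcp_pos: [0.4867, 0.3476, 0.0234]
ee_rot: [[0.996, -0.095, 0.003], [-0.095, -0.996, 0.002], [0.002, -0.002, -1.0]]
wrist_force: [0.3, -0.4, -3.3]
gripper_width: 0.271
gripper_force: 30.0
```

{"op": "servo_tool", "data": {
  "commands": [
    [[0.9, 0, 0, 1, 0, 0, 0], [0.9, 0, 0, 2, 0, 0, 0], [0.9, 0, 0, 3, 0, 0, 0], [0.9, 0, 0, 4, 0, 0, 0], [0.9, 0, 0, 4, 0, 0, 0]]
  ]
}}

```text
time_s: 20.85
tcp_pos: [0.4872, 0.348, 0.0205]
ee_rot: [[0.996, -0.095, 0.004], [-0.095, -0.996, 0.003], [0.004, -0.004, -1.0]]
wrist_force: [0.7, -1.1, -1.1]
gripper_width: 0.271
gripper_force: 30.0
```

{"op": "servo_tool", "data": {
  "commands": [
    [[0.9, 0, 0, 0.5, 0, 0, 0], [0.9, 0, 0, 1, 0, 0, 0], [0.9, 0, 0, 1.5, 0, 0, 0], [0.9, 0, 0, 2, 0, 0, 0], [0.9, 0, 0, 2, 0, 0, 0]]
  ]
}}

```text
time_s: 21.35
tcp_pos: [0.4873, 0.3481, 0.0198]
ee_rot: [[0.996, -0.094, 0.004], [-0.094, -0.996, 0.003], [0.004, -0.004, -1.0]]
wrist_force: [-0.7, -0.9, 8.3]
gripper_width: 0.28
gripper_force: 30.0
```

```bash
python3 -c "
from h import *
to(.486,.3465,.017,-5.4)"
```

```text
t 21.35 pos [487.3 348.1  19.8] yaw -5.39 z [ 0.004  0.003 -1.   ] F [-0.7 -0.9  8.3] M [-0.54  0.82 -0.03] w 0.28 gf 30.0
shift [-1.1  1.7  2.8] rot [-0.004 -0.004  0.   ]
```

The hammer rests on the mat, carrying about 8 N, slightly butt-first. I'll ease off 1 mm and open.

{"op": "servo_tool", "data": {
  "commands": [
    [[0.9, 0, 0, -0.5, 0, 0, 0], [0.9, 0, 0, -1, 0, 0, 0], [0.7, 0, 0, -1, 0, 0, 0], [0.65, 0, 0, -1, 0, 0, 0], [0.5, 0, 0, -1, 0, 0, 0]]
  ]
}}

```text
time_s: 21.85
tcp_pos: [0.4867, 0.3477, 0.0187]
ee_rot: [[0.995, -0.095, 0.003], [-0.095, -0.995, 0.002], [0.003, -0.003, -1.0]]
wrist_force: [0.5, 0.1, 0.8]
gripper_width: 0.375
gripper_force: 0.0
```

{"op": "servo_tool", "data": {
  "commands": [
    [[0, 0, 0, 0, 0, 0, 0], [0, 0, 0, 0, 0, 0, 0], [0, 0, 0, 0, 0, 0, 0], [0, 0, 0, 0, 0, 0, 0], [0, 0, 0, 0, 0, 0, 0]]
  ]
}}

```text
time_s: 22.35
tcp_pos: [0.4869, 0.3478, 0.0191]
ee_rot: [[0.995, -0.095, 0.003], [-0.095, -0.995, 0.003], [0.003, -0.003, -1.0]]
wrist_force: [-0.3, 0.3, 0.2]
gripper_width: 0.809
gripper_force: 0.0
```

{"op": "servo_tool", "data": {
  "commands": [
    [[0, 0, 0, 0, 0, 0, 0], [0, 0, 0, 0, 0, 0, 0], [0, 0, 0, 0, 0, 0, 0], [0, 0, 0, -4, 0, 0, 0], [0, 0, 0, -15, 0, 0, 0]]
  ]
}}

```text
time_s: 22.85
tcp_pos: [0.4862, 0.3471, 0.0336]
ee_rot: [[0.995, -0.095, 0.002], [-0.095, -0.995, 0.001], [0.001, -0.001, -1.0]]
wrist_force: [0.2, 0.8, 0.2]
gripper_width: 0.999
gripper_force: 0.0
```

{"op": "servo_tool", "data": {
  "commands": [
    [[0, 0, 0, -20, 0, 0, 0], [0, 0, 0, -50, 0, 0, 0], [0, 0, 0, -90, 0, 0, 0], [0, 0, 0, -120, 0, 0, 0], [0, -30, 0, -130, 0, 0, 0]]
  ]
}}

```text
time_s: 23.35
tcp_pos: [0.4599, 0.352, 0.1691]
ee_rot: [[0.995, -0.096, 0.011], [-0.097, -0.995, 0.01], [0.01, -0.011, -1.0]]
wrist_force: [-0.9, 0.1, -0.2]
gripper_width: 0.998
gripper_force: 0.0
```

{"op": "servo_tool", "data": {
  "commands": [
    [[0, -20, -10, -10, 0, 0, 0], [0, -60, -40, -15, 0, 0, 0], [0, -90, -70, -20, 0, 0, 0], [0, -90, -70, -20, 0, 0, 0], [0, -90, -70, -20, 0, 0, 0]]
  ]
}}

```text
time_s: 23.85
tcp_pos: [0.3728, 0.429, 0.1849]
ee_rot: [[0.996, -0.093, 0.004], [-0.093, -0.996, 0.004], [0.003, -0.004, -1.0]]
wrist_force: [1.0, 0.3, -0.9]
gripper_width: 0.999
gripper_force: 0.0
```

```bash
cat > fin.py <<'E'
from h import *
from chk import platefit
c=shot('top','end.png'); p=c['pixels']; g=p.max(2).astype(int); sat=g-p.min(2)
o=np.zeros(g.shape,bool); o[165:275,85:150]=(g<60)[165:275,85:150]; print('hammer',rect(c,big(o),.03))
o=np.zeros(g.shape,bool); o[130:200,200:290]=((g<120)&(sat<40))[130:200,200:290]
o=cv2.morphologyEx(o.astype(np.uint8),cv2.MORPH_OPEN,np.ones((5,5),np.uint8)); k=big(o); print('plate',rect(c,k,.018),'jig',jig(rect(c,k,.018)[:2]/1000))
# blue rings vs the first picture
a=cv2.cvtColor(cv2.imread('pics/top0.png'),cv2.COLOR_BGR2RGB)
d=abs(a.astype(int)-p.astype(int)).max(2); ys,xs=np.where(d>60)
print('changed regions:'); n,l,st,ce=cv2.connectedComponentsWithStats((d>60).astype(np.uint8))
print([st[i].tolist() for i in range(1,n) if st[i,4]>8])
to(.486,.3465,.15,-5.4)
E
python3 fin.py
```

```text
hammer [453.6 347.5 190.1  25.5  -6.1]
plate [670.7  21.8 108.2  64.9  83.2] jig [-31.9 -54.3]
changed regions:
[[211, 142, 38, 22, 688], [218, 162, 38, 23, 729], [0, 238, 95, 40, 1632], [37, 258, 5, 9, 32], [3, 260, 4, 13, 23], [0, 287, 7, 3, 16], [8, 307, 5, 6, 17], [14, 307, 8, 5, 24], [5, 318, 5, 11, 32], [0, 352, 3, 6, 13], [14, 367, 24, 17, 144], [226, 378, 10, 6, 25]]
t 23.9 pos [373.3 428.2 184.5] yaw -5.4 z [ 0.003  0.003 -1.   ] F [ 1.2 -0.4 -0.3] M [-0.06  0.01  0.04] w 0.999 gf 0.0
shift [119.8  70.9  34.6] rot [-0.003 -0.003 -0.   ]
```

The plate measures (−31.9, −54.3) mm from the corner, against a target of (−32.5, −55), and is parallel to the jig. The hammer is back at its place on the mat, and nothing else in the view changed. Handing in.

```bash
python3 -c "
from station import r
print(r.finish_job())"
```

```text
the job is handed in; nothing more can be done
None
```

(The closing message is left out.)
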